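Sort microscope parts into their holders

TASK

Put the dismantled microscope parts away: one eyepiece into each bay of the two-bay tray, one objective into each round pocket of the rack, and the condenser into the round dish. Set every part down without dropping it, so that it stands upright, the same way up as now and flat on the floor of its place, and do not disturb the amber oil bottle.

Things in the scene. Friction and masses are not known exactly. Their poses are not given: they have to be found in the camera images.
- eyepiece_a: Eyepiece of a microscope (one of two alike), loose, standing on its wide black head with the bright tube up: head 34 mm diameter from the bottom to 14 mm up, then tapering to 18 mm up, tube 23 mm diameter from there to the top at 48 mm, with a black bore showing at the top. Origin at the centre of its underside, z up along the axis; about 70 g. It is round, so any grasp direction serves; take it by the tube.
- eyepiece_b: Eyepiece of a microscope (one of two alike), loose, standing on its wide black head with the bright tube up: head 34 mm diameter from the bottom to 14 mm up, then tapering to 18 mm up, tube 23 mm diameter from there to the top at 48 mm, with a black bore showing at the top. Origin at the centre of its underside, z up along the axis; about 70 g. It is round, so any grasp direction serves; take it by the tube.
- objective_long: The longer microscope objective, 48 mm tall, about 100 g, loose, standing nose up: a bright steel barrel of 24 mm diameter with a thin black band near the foot; the top 8 mm taper to a nose of 13 mm. Origin at the centre of its underside, z up along the axis. It is round, so any grasp direction serves; take it by the straight barrel.
- objective_short: The shorter microscope objective, 40 mm tall, about 80 g, loose, standing nose up: a bright steel barrel of 24 mm diameter with a thin black band near the foot; the top 8 mm taper to a nose of 13 mm. Origin at the centre of its underside, z up along the axis. It is round, so any grasp direction serves; take it by the straight barrel.
- condenser: Microscope condenser, the broadest of the five parts, loose: a black round flange of 52 mm diameter and 12 mm height at the bottom, with a small iris pin that sticks out sideways to 38 mm from the axis, and on it a dark steel drum of 40 mm diameter up to 38 mm, with a lens in its top. Origin at the centre of its underside, z up along the axis; about 150 g. Take it by the drum, above the flange, in any direction.
- eyepiece_tray: Grey plastic open tray with two nearly square bays, for the eyepieces: outside 72 mm (its x) by 134 mm (its y), 16 mm high, walls 4 mm, floor 4 mm thick. One divider wall runs across its middle; the bays, each about 64 by 61 mm, are centred 32.5 mm to either side along its y. Fixed to the table; its origin is the centre of its underside, on the table, z up.
- objective_rack: Grey plastic block with two round pockets, for the objectives: 64 mm (its x) by 112 mm (its y), 15 mm high. The pockets are 40 mm in diameter and 10 mm deep (their floors are 5 mm above the table), centred 27 mm to either side along its y. Fixed to the table; its origin is the centre of its underside, on the table, z up.
- condenser_dish: Grey plastic round dish, for the condenser: 92 mm diameter at the rim, 14 mm high, walls 4 mm, floor 4 mm thick. Fixed to the table; its origin is the centre of its underside, on the table, z up.
- oil_bottle: Small amber glass bottle of immersion oil with a black cap, 28 mm diameter, 62 mm tall, loose, standing between two of the holders. Not to be disturbed. Origin at the centre of its underside, z up.
Not all that is in view belongs to the job. Leave any green or red look-alike of the objective_short alone. What is shaped like the eyepiece_tray but pink is not meant.

How it is judged:
By the outcome, as a careful person would: the job done as asked, in the order asked, and still so for the second after the job is handed in, with the robot touching nothing.
It also fails if it takes over 106 s, if anything falls off the work surface, if the arm or the gripper's body presses on something with over 40 N, if the wrist force passes 120 N, or if a joint passes its speed limit or range.

ROBOT

A 6-joint arm with a two-finger parallel gripper is mounted at the origin on the work surface. World frame = base frame: x ahead of the robot, y to its left, z up, the work surface at z = 0. Lengths are in m, angles in rad, forces in N, time in s.
With the tool pointing down it reaches from about 0.325 to 0.775 m from the base axis. Payload 5.5 kg.
Tool frame: the origin (TCP) lies at the very end of the fingers, on their centre line; the grasp point (between the pads) lies 19 mm behind it; z points along the fingers, y is the line along which they close (so a half turn about z gives the same grasp; the last joint's range is limited). The gripper opens to 85 mm and grips with 20 to 120 N. Pads are 22 mm wide; open, the fingers measure 114 mm over their backs; the gripper's body (76 mm by 85 mm) begins 54 mm behind the grasp point. The pads swing forward as they close: fully open they stand 13 mm farther back than shut.
Start: joints at [1.247, 0.091, 1.231, -0, 1.82, -0.057], TCP at [0.158, 0.579, 0.231] pointing down, gripper open.
Joint ranges: [-2.87, 2.87], [-0.86, 2.18], [0.17, 2.46], [-1.51, 4.65], [0.06, 2.69], [-2.65, 2.65]. Speed limits (rad/s): [2.57, 2.57, 3.01, 3.14, 3.14, 3.14].

INTERFACE

Orientations are given as a unit quaternion [w, x, y, z].
In Python, from station import telemetry, viewer, ticket gives the robot as it stands.
- The arm moves only by the shell command python3 -m pendant 'ROWS' [FORCE]. ROWS is a JSON object of lists of equal length, an entry for each row: "twist": the turn, a rotation vector about the world's x, y, z in rad, a list of three; "delta_pos": the shift along the world's x, y, z in mm, a list of three; "gripper": the opening, from 0 (shut) to 1 (fully open). In form: {"twist": [[ax, ay, az], ...], "delta_pos": [[dx, dy, dz], ...], "gripper": [gripper, ...]}. A call has 1 to 8 rows; each row is the pose to reach, as a shift and turn from the pose commanded when the call began; what a row does not reach only later rows make up. A row lasts 1/10 s, in which the tool goes at most 50 mm and 8.59 degrees, less where a joint would pass 70% of its speed; a pose out of reach is approached as far as the arm can. A call with a gripper value outside its range is refused whole. The fingers move at their own pace and stop on an object; FORCE is the grip in N (left out, the last holds). Time passes only in rows, so rows that repeat a pose let the fingers close. It gives the time, the measured TCP pose, the force, the opening and the grip force at its end, in the units of the state.
- telemetry.state(): the state, without advancing time (a new reading comes with each control period).
- viewer.read_camera(name): name is "scene" or "top"; returns (picture, depth): 384x512x3 uint8, blue, green, red; 384x512 float32, m along the optical axis (not along the pixel's ray), 0 where there is no reading.
- viewer.camera_info(name): a dict with "vfov" (degrees; the focal length in pixels is half the picture's height over the tangent of half this angle, whatever the lens; pixels are square), "cx", "cy" (the principal point, pixels), "R" (3x3) and "t" (3): a world point X has camera coordinates R X + t. Camera axes: x right, y down, z forward; pixel columns grow to the right and rows downward; lengths in m; the calibration is good to about 2 mm. A picture is of the moment at which its call begins. camera_info takes no time and is no camera call.
- ticket.hand_in(): hands the job in; it is judged then, once.
Trained networks look in the newest picture that a camera, given by its name, has taken for a name from the list of things; names that differ only in an ending like _2 or _b are one class to them, and where a whole thing is asked for, a point or a joint stands for the part that bears it (a point fixed in the world has none). Each returns a list of dicts, best first, with "conf" (0 to 1); they miss things now and then, are a little off and sometimes report something else, mostly with a low value. They report only what shows in the picture. A call takes as long as a camera call. They do not tell look-alikes from the thing itself.
- viewer.masks_of(query, camera): "pixels" (384x512 bool, what is visible of it) and "rect" ([left, top, width, height] in pixels, round what is visible of it).
- viewer.pinpoint(query, camera): "point" ([column, row] in pixels: a listed point, or the origin of a listed thing).
The state is a dict: "clock": time; "joint_pos": joint angles; "dq": joint speeds; "joint_efforts": joint torques, N m; "tool_pos": TCP position; "ee_rot": TCP orientation; "force": force on the tool from outside, world axes, zero at the start; "moment": the same for the moment, N m; "opening": finger opening in m; "grasp_force": force on a finger pad.
Only numpy, scipy, OpenCV 4.12 (cv2) and the standard library are available. Lean on these libraries where they do the work, as an engineer would, in place of code of your own. Each camera call takes 0.05 s, during which the arm holds its last target. There are 200 camera calls.

## Working session

There is one attempt and no reset: what is moved stays moved. The work goes in short steps, Python scripts to look and compute and a shell command to move; the robot and the scene stay as the last step left them, time stands still between calls to the robot, and variables do not carry over. Pictures are saved under pics/ and viewed, at most 14 in all, crops included, and the job is handed in when it is done.

```bash
mkdir -p pics; ls
python3 - <<'E'
from station import telemetry, viewer
import cv2
for c in ("top","scene"):
    p,d=viewer.read_camera(c); cv2.imwrite(f"pics/{c}0.png",p)
    i=viewer.camera_info(c); print(c,i)
print(telemetry.state())
E
```

```text
pics
top {'vfov': 55.37667296185239, 'cx': 250.5239822095229, 'cy': 195.51146962264406, 'R': array([[-4.54275829e-04, -9.99774263e-01, -2.12418517e-02],
       [-9.99026804e-01,  1.39060045e-03, -4.40852721e-02],
       [ 4.41048594e-02,  2.12011524e-02, -9.98801919e-01]]), 't': array([0.00660468, 0.42595138, 0.9657939 ])}
scene {'vfov': 48.6236410041501, 'cx': 254.37484051171177, 'cy': 197.99839710014393, 'R': array([[ 0.43420109,  0.90056318, -0.02133944],
       [ 0.61403227, -0.31321877, -0.7244711 ],
       [-0.65911591,  0.30146303, -0.68897478]]), 't': array([-0.18841661, -0.23129707,  1.23232161])}
{'clock': 0.1, 'joint_pos': array([ 1.24732730e+00,  9.17951950e-02,  1.23176171e+00,  7.19482540e-06,
        1.81980099e+00, -5.66788730e-02]), 'dq': array([ 0.00019349, -0.0025577 , -0.00389102, -0.0004224 ,  0.00115592,
       -0.00043479]), 'joint_efforts': array([ 3.22753956e-03, -4.60220182e+01, -4.19215536e+01, -3.79468975e-05,
        1.07522940e-02,  4.95920847e-05]), 'tool_pos': array([0.15808926, 0.57853862, 0.2302591 ]), 'ee_rot': array([-1.70179647e-04,  1.32998889e-01,  9.91115794e-01, -8.66067878e-04]), 'force': array([-0.04775366, -0.21424281, -0.08616737]), 'moment': array([-0.0588439 ,  0.06801774,  0.01667347]), 'grasp_force': 0.0, 'opening': 0.08489499305060418}
```

View pics/top0.png

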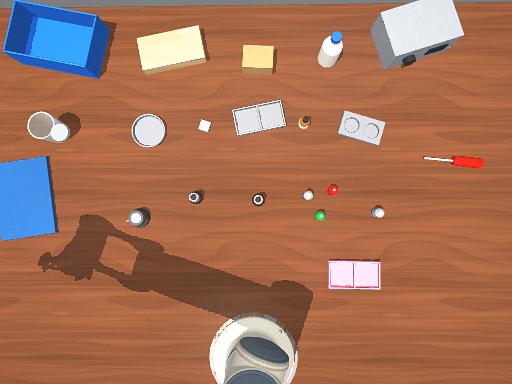

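View pics/scene0.png

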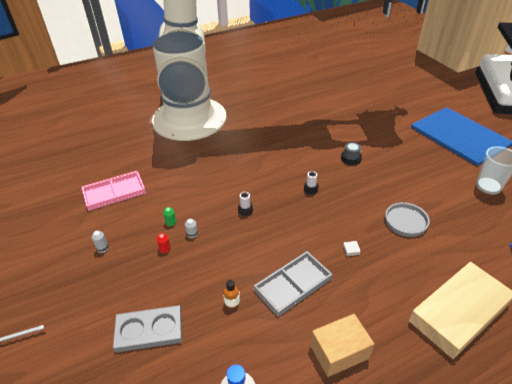

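The pictures show the eyepieces at top (195,197) and (258,200), the objectives at (308,195) and (378,212), and the condenser at (137,217). The holders are the tray (259,118), rack (361,127) and dish (149,130), with the bottle at (304,122). The green and red look-alikes and the pink tray are to be left alone.

```bash
cat > h.py <<'E'
from station import telemetry, viewer
import numpy as np, cv2
def cloud(cam,d):
    i=viewer.camera_info(cam); f=192/np.tan(np.radians(i["vfov"]/2))
    v,u=np.mgrid[:384,:512]
    P=np.stack([(u-i["cx"])/f*d,(v-i["cy"])/f*d,d],-1)
    return (P-i["t"])@i["R"]
def ray(cam,px,z):
    i=viewer.camera_info(cam); f=192/np.tan(np.radians(i["vfov"]/2))
    w=np.array([(px[0]-i["cx"])/f,(px[1]-i["cy"])/f,1])@i["R"]; o=-i["t"]@i["R"]
    return (o+w*(z-o[2])/w[2])[:2]
E
python3 - <<'E'
from h import *
np.set_printoptions(precision=4,suppress=True)
for cam in("top","scene"):
    p,d=viewer.read_camera(cam); C=cloud(cam,d)
    for q in("eyepiece_a","objective_long","objective_short","condenser","eyepiece_tray","objective_rack","condenser_dish","oil_bottle"):
        for m in viewer.masks_of(q,cam):
            if m["conf"]<.3: continue
            k=m["pixels"]&(d>0); X=C[k]; c=p[k].mean(0).astype(int)
            h=np.percentile(X[:,2],95); T=X[X[:,2]>h-.005]
            r=cv2.minAreaRect(X[X[:,2]>.003][:,:2].astype(np.float32)*1000)
            print(cam,q,round(m["conf"],2),m["rect"],c,"h",h.round(3),"topmid",(T.min(0)+T.max(0))[:2]/2,"n",len(T),"rect",np.round(np.r_[r[0],r[1],r[2]],1))
        for m in viewer.pinpoint(q,cam):
            if m["conf"]>.3: print("   pin",m["point"],round(m["conf"],2),ray(cam,m["point"],0))
E
```

```text
top eyepiece_a 0.41 [190.7, 188.2, 12.1, 11.7] [114 115 126] h 0.05 topmid [0.4207 0.1534] n 59 rect [421.1 150.9  27.3  33.   77.6]
   pin [196.9, 193.9] 0.52 [0.4309 0.1512]
   pin [256.3, 199.8] 0.42 [ 0.4148 -0.0091]
top objective_long 0.69 [368.9, 206.5, 16.7, 12.3] [187 186 186] h 0.049 topmid [ 0.3807 -0.3236] n 37 rect [ 380.8 -323.2   22.8   22.8   30.4]
   pin [374.4, 210.6] 0.64 [ 0.3856 -0.3241]
top objective_short 0.59 [328.5, 187.3, 10.8, 10.4] [ 51  60 236] h 0.041 topmid [ 0.4387 -0.2082] n 36 rect [ 439.  -207.    22.3   21.    66.2]
top objective_short 0.43 [302.3, 192.7, 10.7, 5.4] [234 232 229] h 0.041 topmid [ 0.4259 -0.1416] n 34 rect [ 426.  -142.5   21.8   15.7   89.3]
   pin [305.9, 194.1] 0.58 [ 0.43   -0.1422]
   pin [318.3, 215.1] 0.45 [ 0.3737 -0.1749]
   pin [330.6, 190.2] 0.38 [ 0.4403 -0.2083]
top condenser 0.59 [126.7, 208.6, 18.8, 20.2] [138 137 141] h 0.04 topmid [0.3679 0.3036] n 174 rect [368.6 301.1  49.9  43.8  18. ]
   pin [140.1, 221.3] 0.54 [0.3571 0.3047]
   pin [375.5, 211.3] 0.43 [ 0.3838 -0.3269]
top eyepiece_tray 0.92 [325.8, 257.2, 58.0
[... 2623 characters left out ...]
. ]
   pin [295.2, 281.2] 0.82 [ 0.6317 -0.0086]
   pin [112.7, 192.6] 0.7 [ 0.2186 -0.269 ]
   pin [147.6, 331.2] 0.7 [ 0.6078 -0.2913]
scene objective_rack 0.77 [115.2, 308.9, 63.5, 45.1] [180 180 181] h 0.017 topmid [ 0.6071 -0.2878] n 1523 rect [ 606.1 -288.1  112.    66.7   72.8]
   pin [147.7, 331.6] 0.7 [ 0.6086 -0.2914]
scene condenser_dish 0.97 [383.4, 201.1, 47.0, 32.8] [173 173 174] h 0.014 topmid [0.6023 0.2834] n 271 rect [603.  282.5  90.1  89.8  66.8]
   pin [401.8, 222.6] 0.6 [0.6021 0.2723]
scene oil_bottle 0.75 [224.5, 277.0, 16.5, 31.1] [ 87 118 154] h 0.062 topmid [ 0.6203 -0.1358] n 54 rect [ 622.7 -136.1   28.    24.2   78.8]
   pin [230.2, 302.3] 0.58 [ 0.6188 -0.1386]
```

```bash
python3 -m pendant '{"twist":[[0,0,0],[0,0,0],[0,0,0],[0,0,0],[0,0,0],[0,0,0],[0,0,0],[0,0,0]],"delta_pos":[[263,-426,-100],[263,-426,-100],[263,-426,-100],[263,-426,-100],[263,-426,-100],[263,-426,-100],[263,-426,-100],[263,-426,-100]],"gripper":[0.6,0.6,0.6,0.6,0.6,0.6,0.6,0.6]}' 40
```

```text
clock: 2.6
tool_pos: [0.3649, 0.2433, 0.1529]
ee_rot: [0.001, 0.133, 0.991, 0.0]
force: [1.2, 0.1, 0.9]
opening: 0.0513
grasp_force: 0.0
```

```bash
python3 -m pendant '{"twist":[[0,0,0],[0,0,0],[0,0,0],[0,0,0],[0,0,0],[0,0,0]],"delta_pos":[[57,-90,-58],[57,-90,-58],[57,-90,-58],[57,-90,-58],[57,-90,-58],[57,-90,-58]],"gripper":[0.6,0.6,0.6,0.6,0.6,0.6]}'
```

```text
clock: 3.2
tool_pos: [0.4213, 0.156, 0.096]
ee_rot: [0.001, 0.132, 0.991, 0.001]
force: [0.9, 0.1, -0.4]
opening: 0.051
grasp_force: 0.0
```

```bash
python3 -m pendant '{"twist":[[0,0,0],[0,0,0],[0,0,0],[0,0,0],[0,0,0],[0,0,0],[0,0,0],[0,0,0]],"delta_pos":[[0,-3,-30],[0,-3,-55],[0,-3,-74],[0,-3,-74],[0,-3,-74],[0,-3,-74],[0,-3,-74],[0,-3,-74]],"gripper":[0.6,0.6,0.6,0.6,0.2,0.1,0.1,0.1]}' 40
python3 - <<'E'
from h import *
p,d=viewer.read_camera("scene"); cv2.imwrite("pics/s1.png",cv2.resize(p[80:260,200:440],(720,540),interpolation=2))
E
```

```text
clock: 4.0
tool_pos: [0.4223, 0.1528, 0.023]
ee_rot: [0.001, 0.133, 0.991, 0.001]
force: [-1.3, 0.8, 6.5]
opening: 0.0214
grasp_force: 39.4
```

View pics/s1.png

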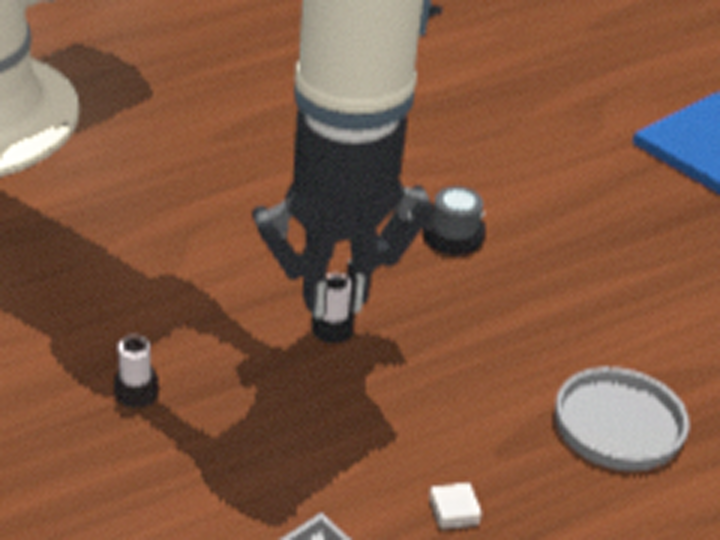

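Eyepiece A is held square between the pads (crop about (335,295)).

```bash
python3 -m pendant '{"twist":[[0,0,0],[0,0,0],[0,0,0],[0,0,0],[0,0,0],[0,0,0],[0,0,0],[0,0,0]],"delta_pos":[[0,0,25],[5,-3,55],[45,-29,60],[90,-58,60],[130,-85,60],[170,-112,60],[207,-136,60],[207,-136,60]],"gripper":[0.1,0.1,0.1,0.1,0.1,0.1,0.1,0.1]}'
```

```text
clock: 4.85
tool_pos: [0.6309, 0.0121, 0.0783]
ee_rot: [-0.001, 0.135, 0.991, -0.001]
force: [-1.7, -0.3, -0.9]
opening: 0.0215
grasp_force: 39.4
```

```bash
python3 -m pendant '{"twist":[[0,0,0],[0,0,0],[0,0,0]],"delta_pos":[[0,0,0],[0,0,0],[0,0,0]],"gripper":[0.1,0.1,0.1]}'
```

```text
clock: 5.15
tool_pos: [0.6277, 0.0169, 0.0818]
ee_rot: [0.0, 0.132, 0.991, 0.0]
force: [-0.6, -0.3, -0.8]
opening: 0.0216
grasp_force: 39.4
```

```bash
python3 -m pendant '{"twist":[[0,0,0],[0,0,0],[0,0,0],[0,0,0],[0,0,0],[0,0,0]],"delta_pos":[[1,0,-25],[1,0,-44],[1,0,-50],[1,0,-53],[1,0,-53.5],[1,0,-53.5]],"gripper":[0.1,0.1,0.1,0.1,0.1,0.1]}'
```

```text
clock: 5.75
tool_pos: [0.6299, 0.0162, 0.0289]
ee_rot: [0.001, 0.133, 0.991, 0.0]
force: [-0.4, -0.1, -0.1]
opening: 0.0218
grasp_force: 39.3
```

```bash
python3 -m pendant '{"twist":[[0,0,0],[0,0,0],[0,0,0],[0,0,0]],"delta_pos":[[0,0,-0.7],[0,0,-1.3],[0,0,-1.3],[0,0,-1.3]],"gripper":[0.1,0.1,0.1,0.1]}'
```

```text
clock: 6.15
tool_pos: [0.6297, 0.016, 0.0271]
ee_rot: [0.001, 0.133, 0.991, 0.0]
force: [-0.2, 0.0, 3.8]
opening: 0.0219
grasp_force: 39.7
```

```bash
python3 -m pendant '{"twist":[[0,0,0],[0,0,0],[0,0,0],[0,0,0],[0,0,0],[0,0,0]],"delta_pos":[[0,0,0],[0,0,0],[0,0,0],[0,0,0],[0,0,25],[0,0,60]],"gripper":[0.3,0.4,0.45,0.45,0.45,0.5]}'
python3 -m pendant '{"twist":[[0,0,0],[0,0,0],[0,0,0],[0,0,0],[0,0,0],[0,0,0],[0,0,0],[0,0,0]],"delta_pos":[[-45,-6,10],[-90,-13,10],[-135,-19,10],[-180,-25,10],[-216,-30,10],[-216,-30,10],[-216,-30,10],[-216,-30,10]],"gripper":[0.6,0.6,0.6,0.6,0.6,0.6,0.6,0.6]}'
```

```text
clock: 6.75
tool_pos: [0.6274, 0.0161, 0.0835]
ee_rot: [-0.003, 0.133, 0.991, -0.0]
force: [0.4, 0.6, 0.7]
opening: 0.0425
grasp_force: 0.0
clock: 7.55
tool_pos: [0.4141, -0.014, 0.0965]
ee_rot: [0.001, 0.133, 0.991, 0.0]
force: [0.0, 0.3, 0.5]
opening: 0.051
grasp_force: 0.0
```

```bash
python3 -m pendant '{"twist":[[0,0,0],[0,0,0],[0,0,0],[0,0,0],[0,0,0],[0,0,0],[0,0,0],[0,0,0]],"delta_pos":[[0,0,-30],[0,0,-55],[0,0,-74],[0,0,-74],[0,0,-74],[0,0,-74],[0,0,-74],[0,0,-74]],"gripper":[0.6,0.6,0.6,0.6,0.2,0.1,0.1,0.1]}' 40
python3 - <<'E'
from h import *
p,d=viewer.read_camera("scene"); cv2.imwrite("pics/s2.png",cv2.resize(p[130:330,150:400],(750,600),interpolation=2))
E
```

```text
clock: 8.35
tool_pos: [0.4144, -0.014, 0.0237]
ee_rot: [0.001, 0.133, 0.991, 0.0]
force: [-0.1, 0.9, 3.5]
opening: 0.0222
grasp_force: 39.4
```

View pics/s2.png

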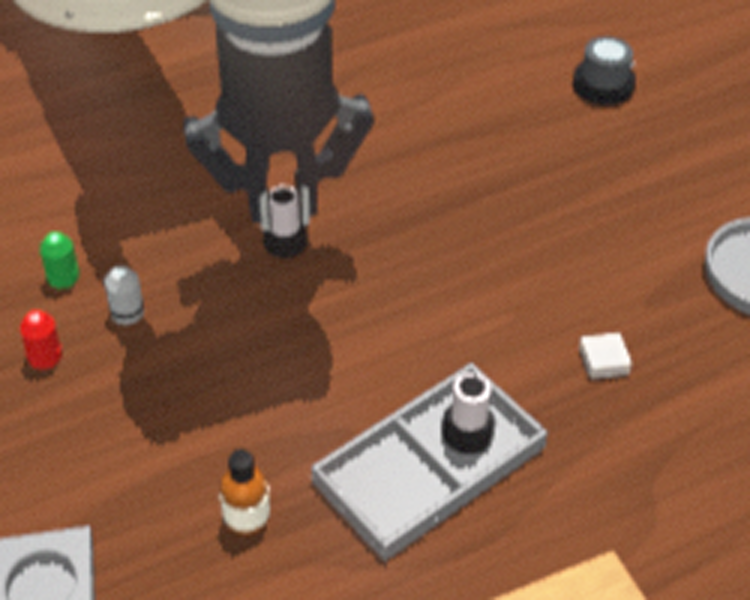

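Eyepiece A stands in its bay (crop (470,415)). B is held at (285,215).

```bash
python3 -m pendant '{"twist":[[0,0,0],[0,0,0],[0,0,0],[0,0,0],[0,0,0],[0,0,0],[0,0,0],[0,0,0]],"delta_pos":[[0,0,25],[5,-1,55],[45,-6,60],[90,-13,60],[135,-19,60],[180,-26,60],[215,-31,60],[228,-33,60]],"gripper":[0.1,0.1,0.1,0.1,0.1,0.1,0.1,0.1]}'
python3 -m pendant '{"twist":[[0,0,0],[0,0,0],[0,0,0],[0,0,0],[0,0,0],[0,0,0],[0,0,0],[0,0,0]],"delta_pos":[[0,0,0],[0,0,0],[0,0,-25],[0,0,-44],[0,0,-51],[0,0,-54],[0,0,-54.5],[0,0,-54.5]],"gripper":[0.1,0.1,0.1,0.1,0.1,0.1,0.1,0.1]}'
```

```text
clock: 9.2
tool_pos: [0.6433, -0.0475, 0.0808]
ee_rot: [-0.0, 0.133, 0.991, -0.0]
force: [-0.4, -0.1, -1.2]
opening: 0.0216
grasp_force: 39.3
clock: 10.0
tool_pos: [0.6418, -0.047, 0.029]
ee_rot: [0.001, 0.133, 0.991, 0.0]
force: [0.1, -0.3, -0.3]
opening: 0.0213
grasp_force: 39.4
```

```bash
python3 -m pendant '{"twist":[[0,0,0],[0,0,0],[0,0,0],[0,0,0]],"delta_pos":[[0,0,-0.7],[0,0,-1.3],[0,0,-1.5],[0,0,-1.5]],"gripper":[0.1,0.1,0.1,0.1]}'
```

```text
clock: 10.4
tool_pos: [0.6419, -0.0471, 0.0277]
ee_rot: [0.001, 0.133, 0.991, -0.0]
force: [-2.2, 0.5, 5.5]
opening: 0.0215
grasp_force: 40.0
```

```bash
python3 -m pendant '{"twist":[[0,0,0],[0,0,0],[0,0,0],[0,0,0],[0,0,0],[0,0,0]],"delta_pos":[[0,0,0],[0,0,0],[0,0,0],[0,0,0],[0,0,25],[0,0,60]],"gripper":[0.3,0.4,0.45,0.45,0.45,0.5]}'
python3 -m pendant '{"twist":[[0,0,0],[0,0,0],[0,0,0],[0,0,0],[0,0,0],[0,0,0],[0,0,0],[0,0,0]],"delta_pos":[[-40,-17,10],[-80,-36,10],[-120,-54,10],[-160,-72,10],[-200,-90,10],[-214,-96,10],[-214,-96,10],[-214,-96,10]],"gripper":[0.5,0.5,0.5,0.5,0.5,0.5,0.5,0.5]}'
```

```text
clock: 11.0
tool_pos: [0.6394, -0.0468, 0.0833]
ee_rot: [-0.003, 0.133, 0.991, -0.0]
force: [0.2, -0.3, 1.1]
opening: 0.0425
grasp_force: 0.0
clock: 11.8
tool_pos: [0.4277, -0.143, 0.0964]
ee_rot: [0.001, 0.133, 0.991, 0.0]
force: [0.4, 0.5, -0.2]
opening: 0.0428
grasp_force: 0.0
```

```bash
python3 -m pendant '{"twist":[[0,0,0],[0,0,0],[0,0,0],[0,0,0],[0,0,0],[0,0,0],[0,0,0],[0,0,0]],"delta_pos":[[0,0,-30],[0,0,-60],[0,0,-80],[0,0,-84],[0,0,-84],[0,0,-84],[0,0,-84],[0,0,-84]],"gripper":[0.5,0.5,0.5,0.5,0.3,0.2,0.1,0.1]}' 40
python3 - <<'E'
from h import *
p,d=viewer.read_camera("scene"); cv2.imwrite("pics/s3.png",cv2.resize(p[150:350,80:330],(750,600),interpolation=2))
E
```

```text
clock: 12.6
tool_pos: [0.428, -0.1432, 0.0132]
ee_rot: [0.001, 0.133, 0.991, -0.0]
force: [0.1, 0.6, -1.1]
opening: 0.0224
grasp_force: 39.2
```

View pics/s3.png

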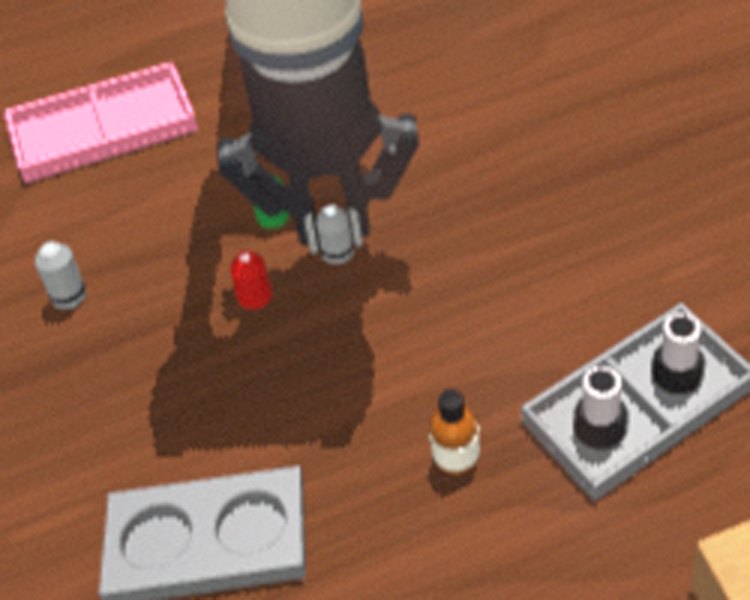

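Both eyepieces stand in the tray (crop (600,410), (680,355)), and the short objective is held at (335,235).

```bash
python3 -m pendant '{"twist":[[0,0,0],[0,0,0],[0,0,0],[0,0,0],[0,0,0],[0,0,0],[0,0,0],[0,0,0]],"delta_pos":[[0,0,25],[0,0,60],[36,-23,65],[72,-46,65],[108,-69,65],[144,-92,65],[175,-112,65],[186,-119,65]],"gripper":[0.1,0.1,0.1,0.1,0.1,0.1,0.1,0.1]}'
python3 -m pendant '{"twist":[[0,0,0],[0,0,0],[0,0,0],[0,0,0],[0,0,0],[0,0,0],[0,0,0],[0,0,0]],"delta_pos":[[0,0,0],[0,0,0],[0,0,-25],[0,0,-45],[0,0,-54],[0,0,-58],[0,0,-58.5],[0,0,-58.5]],"gripper":[0.1,0.1,0.1,0.1,0.1,0.1,0.1,0.1]}'
python3 - <<'E'
from h import *
p,d=viewer.read_camera("scene"); cv2.imwrite("pics/s4.png",cv2.resize(p[240:384,60:252],(768,576),interpolation=2))
E
```

```text
clock: 13.45
tool_pos: [0.6151, -0.2638, 0.0762]
ee_rot: [0.0, 0.133, 0.991, -0.0]
force: [-0.4, 0.3, -1.1]
opening: 0.0227
grasp_force: 39.3
clock: 14.25
tool_pos: [0.6137, -0.2621, 0.0201]
ee_rot: [0.001, 0.133, 0.991, -0.0]
force: [-0.1, -0.0, -0.4]
opening: 0.0223
grasp_force: 39.3
```

View pics/s4.png

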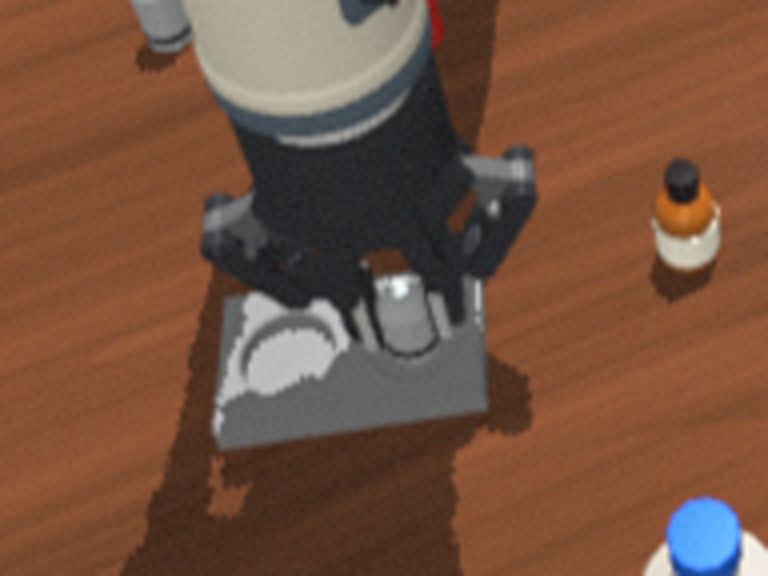

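The short objective is in its pocket at crop (405,315). I'll lower it the last 2 mm.

```bash
python3 -m pendant '{"twist":[[0,0,0],[0,0,0],[0,0,0],[0,0,0]],"delta_pos":[[0,0,-0.7],[0,0,-1.4],[0,0,-1.6],[0,0,-1.6]],"gripper":[0.1,0.1,0.1,0.1]}'
```

```text
clock: 14.7
tool_pos: [0.6136, -0.2621, 0.0177]
ee_rot: [0.0, 0.133, 0.991, -0.0]
force: [-0.9, 0.2, 2.3]
opening: 0.0228
grasp_force: 39.8
```

```bash
python3 -m pendant '{"twist":[[0,0,0],[0,0,0],[0,0,0],[0,0,0],[0,0,0],[0,0,0]],"delta_pos":[[0,0,0],[0,0,0],[0,0,0],[0,0,0],[0,0,25],[0,0,65]],"gripper":[0.3,0.4,0.45,0.45,0.45,0.5]}'
python3 -m pendant '{"twist":[[0,0,0],[0,0,0],[0,0,0],[0,0,0],[0,0,0],[0,0,0],[0,0,0],[0,0,0]],"delta_pos":[[-45,-12,15],[-90,-24,15],[-135,-36,15],[-180,-48,15],[-220,-59,15],[-232,-62,15],[-232,-62,15],[-232,-62,15]],"gripper":[0.6,0.6,0.6,0.6,0.6,0.6,0.6,0.6]}'
```

```text
clock: 15.3
tool_pos: [0.6112, -0.261, 0.0783]
ee_rot: [-0.004, 0.133, 0.991, 0.001]
force: [0.4, 0.3, 1.0]
opening: 0.0425
grasp_force: 0.0
clock: 16.1
tool_pos: [0.3821, -0.3239, 0.0973]
ee_rot: [0.001, 0.133, 0.991, 0.0]
force: [-0.1, 0.6, -0.2]
opening: 0.0512
grasp_force: 0.0
```

```bash
python3 -m pendant '{"twist":[[0,0,0],[0,0,0],[0,0,0],[0,0,0],[0,0,0],[0,0,0],[0,0,0],[0,0,0]],"delta_pos":[[0,0,-30],[0,0,-60],[0,0,-78],[0,0,-82],[0,0,-82],[0,0,-82],[0,0,-82],[0,0,-82]],"gripper":[0.6,0.6,0.6,0.6,0.3,0.2,0.1,0.1]}' 40
python3 - <<'E'
from h import *
p,d=viewer.read_camera("scene"); cv2.imwrite("pics/s5.png",cv2.resize(p[180:372,50:306],(768,576),interpolation=2))
E
```

```text
clock: 16.9
tool_pos: [0.3821, -0.3245, 0.0164]
ee_rot: [0.001, 0.133, 0.991, -0.001]
force: [0.4, 0.3, 2.2]
opening: 0.0226
grasp_force: 39.4
```

View pics/s5.png

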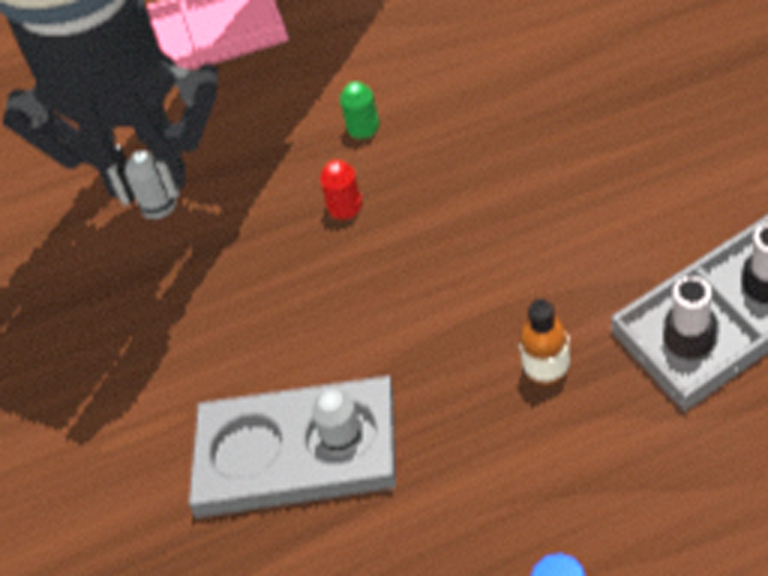

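The short objective stands in its pocket (crop (335,425)), and the long one is held at (150,185).

```bash
python3 -m pendant '{"twist":[[0,0,0],[0,0,0],[0,0,0],[0,0,0],[0,0,0],[0,0,0],[0,0,0],[0,0,0]],"delta_pos":[[0,0,25],[0,0,60],[40,2,65],[80,4,65],[120,6,65],[160,8,65],[200,10,65],[216,10,65]],"gripper":[0.1,0.1,0.1,0.1,0.1,0.1,0.1,0.1]}'
python3 -m pendant '{"twist":[[0,0,0],[0,0,0],[0,0,0],[0,0,0],[0,0,0],[0,0,0],[0,0,0],[0,0,0]],"delta_pos":[[0,0,0],[0,0,0],[0,0,-25],[0,0,-45],[0,0,-54],[0,0,-57],[0,0,-58.5],[0,0,-58.5]],"gripper":[0.1,0.1,0.1,0.1,0.1,0.1,0.1,0.1]}'
```

```text
clock: 17.75
tool_pos: [0.6, -0.313, 0.0794]
ee_rot: [0.0, 0.132, 0.991, 0.0]
force: [0.1, 0.3, -1.1]
opening: 0.0225
grasp_force: 39.3
clock: 18.55
tool_pos: [0.5975, -0.3145, 0.0229]
ee_rot: [0.001, 0.133, 0.991, -0.0]
force: [0.6, -0.1, -0.8]
opening: 0.0224
grasp_force: 39.3
```

```bash
python3 -m pendant '{"twist":[[0,0,0],[0,0,0],[0,0,0],[0,0,0]],"delta_pos":[[0,0,-0.7],[0,0,-1.4],[0,0,-1.6],[0,0,-1.6]],"gripper":[0.1,0.1,0.1,0.1]}'
```

```text
clock: 18.95
tool_pos: [0.5978, -0.3143, 0.0215]
ee_rot: [0.001, 0.133, 0.991, -0.0]
force: [-0.8, 0.4, 5.0]
opening: 0.0228
grasp_force: 39.9
```

```bash
python3 -m pendant '{"twist":[[0,0,0],[0,0,0],[0,0,0],[0,0,0],[0,0,0],[0,0,0],[0,0,0]],"delta_pos":[[0,0,0],[0,0,0],[0,0,0],[0,0,0],[0,0,25],[0,0,65],[0,0,105]],"gripper":[0.3,0.35,0.38,0.38,0.38,0.38,0.4]}'
python3 -m pendant '{"twist":[[0,0,0],[0,0,0],[0,0,0],[0,0,0],[0,0,0],[0,0,0],[0,0,0],[0,0,0]],"delta_pos":[[-230,618,10],[-230,618,10],[-230,618,10],[-230,618,10],[-230,618,10],[-230,618,10],[-230,618,10],[-230,618,10]],"gripper":[0.8,0.8,0.8,0.8,0.8,0.8,0.8,0.8]}'
```

```text
clock: 19.65
tool_pos: [0.5966, -0.3136, 0.1248]
ee_rot: [-0.001, 0.133, 0.991, 0.001]
force: [1.3, -0.6, 0.3]
opening: 0.034
grasp_force: 0.0
clock: 20.45
tool_pos: [0.4567, 0.0624, 0.1311]
ee_rot: [0.0, 0.133, 0.991, 0.0]
force: [-0.5, 0.8, -0.6]
opening: 0.0678
grasp_force: 0.0
```

```bash
python3 -m pendant '{"twist":[[0,0,0],[0,0,0],[0,0,0],[0,0,0],[0,0,0],[0,0,0],[0,0,0],[0,0,0]],"delta_pos":[[-88,241,-30],[-88,241,-30],[-88,241,-30],[-88,241,-30],[-88,241,-30],[-88,241,-30],[-88,241,-30],[-88,241,-30]],"gripper":[0.8,0.8,0.8,0.8,0.8,0.8,0.8,0.8]}'
python3 - <<'E'
from h import *
p,d=viewer.read_camera("top"); cv2.imwrite("pics/t6.png",cv2.resize(p[70:270,100:400],(750,500),interpolation=2))
E
```

```text
clock: 21.25
tool_pos: [0.3701, 0.3011, 0.101]
ee_rot: [0.0, 0.133, 0.991, -0.0]
force: [-0.6, -0.1, -0.8]
opening: 0.0685
grasp_force: 0.0
```

View pics/t6.png

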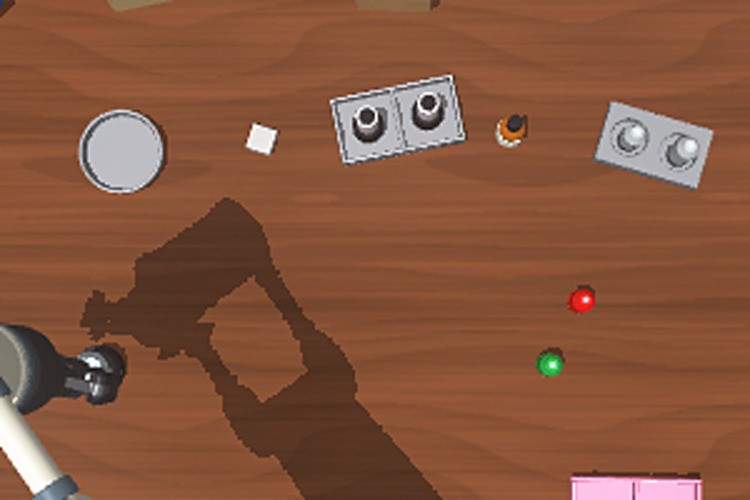

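The four parts stand in their holders (crop (368,120), (430,108), (630,135), (682,150)), and the bottle is untouched. Next is the condenser.

```bash
python3 -m pendant '{"twist":[[0,0,0],[0,0,0],[0,0,0],[0,0,0],[0,0,0],[0,0,0],[0,0,0],[0,0,0]],"delta_pos":[[-1,1,-30],[-1,1,-60],[-1,1,-78],[-1,1,-83],[-1,1,-83],[-1,1,-83],[-1,1,-83],[-1,1,-83]],"gripper":[0.8,0.8,0.8,0.8,0.6,0.4,0.3,0.3]}' 50
python3 - <<'E'
from h import *
p,d=viewer.read_camera("scene"); cv2.imwrite("pics/s7.png",cv2.resize(p[100:250,280:480],(760,570),interpolation=2))
E
```

```text
clock: 22.1
tool_pos: [0.37, 0.3032, 0.0199]
ee_rot: [0.001, 0.133, 0.991, 0.001]
force: [0.9, -1.6, 5.5]
opening: 0.0383
grasp_force: 50.9
```

View pics/s7.png

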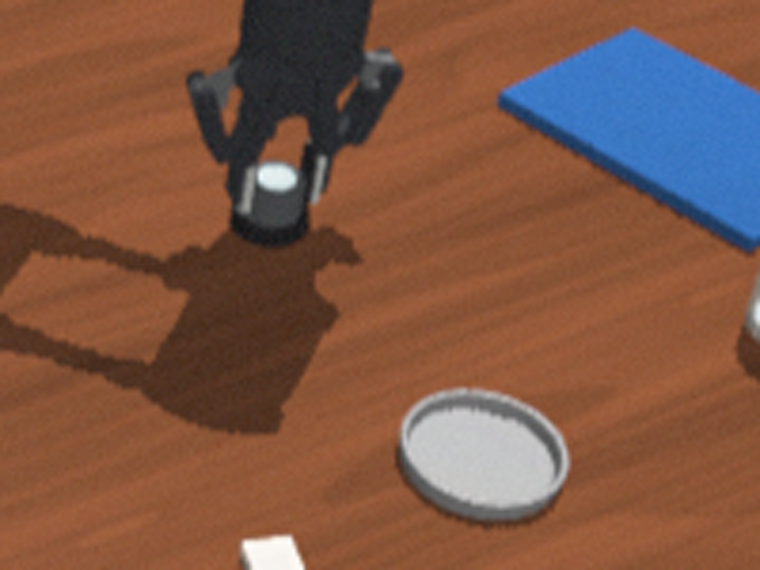

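```bash
python3 -m pendant '{"twist":[[0,0,0],[0,0,0],[0,0,0],[0,0,0],[0,0,0],[0,0,0],[0,0,0],[0,0,0]],"delta_pos":[[0,0,20],[0,0,50],[40,-4,60],[80,-7,60],[120,-11,60],[160,-15,60],[200,-18,60],[234,-21,60]],"gripper":[0.3,0.3,0.3,0.3,0.3,0.3,0.3,0.3]}'
python3 -m pendant '{"twist":[[0,0,0],[0,0,0],[0,0,0],[0,0,0],[0,0,0]],"delta_pos":[[0,0,0],[0,0,0],[0,0,-15],[0,0,-25],[0,0,-25]],"gripper":[0.3,0.3,0.3,0.3,0.3]}'
python3 - <<'E'
from h import *
p,d=viewer.read_camera("scene"); cv2.imwrite("pics/s8.png",cv2.resize(p[140:290,310:510],(760,570),interpolation=2))
E
```

```text
clock: 22.95
tool_pos: [0.6044, 0.2814, 0.0773]
ee_rot: [-0.0, 0.133, 0.991, -0.0]
force: [0.1, 1.0, -1.1]
opening: 0.0382
grasp_force: 50.6
clock: 23.45
tool_pos: [0.6004, 0.2816, 0.0499]
ee_rot: [-0.002, 0.133, 0.991, -0.001]
force: [-0.0, -0.0, -1.8]
opening: 0.0381
grasp_force: 50.7
```

View pics/s8.png

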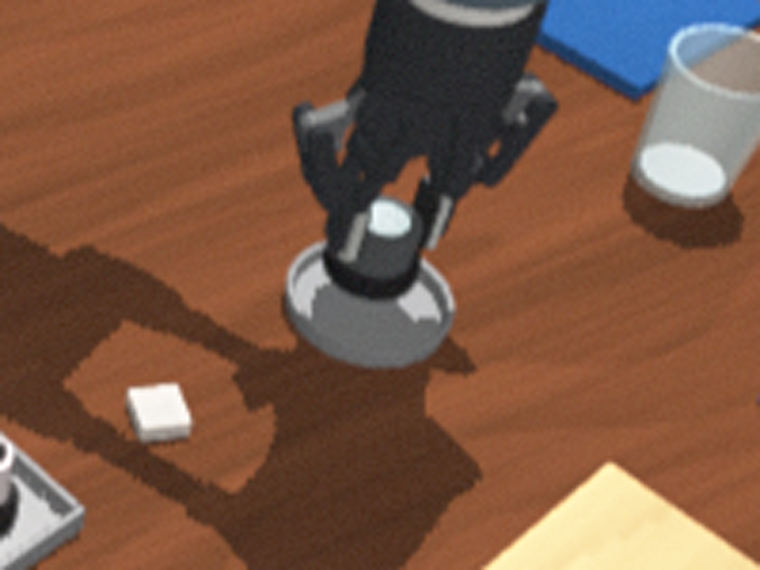

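Run:
```python
from h import *
a=cv2.imread("pics/top0.png")[200:235,120:155]; b=cv2.imread("pics/scene0.png")[130:170,330:370]
cv2.imwrite("pics/z.png",np.hstack([cv2.resize(a,(400,400),interpolation=0),cv2.resize(b,(400,400),interpolation=0)]))
z0=telemetry.state()["tool_pos"]; print(z0)
for cam in("scene","top"):
    p,d=viewer.read_camera(cam); C=cloud(cam,d)
    for m in viewer.masks_of("condenser",cam)[:2]:
        X=C[m["pixels"]&(d>0)]; h=np.percentile(X[:,2],90); 
        for lo,hi in((.058,.075),(.025,.045)):
            T=X[(X[:,2]>lo)&(X[:,2]<hi)]
            if len(T): print(cam,m["conf"],m["rect"],h,len(T),np.round(T.min(0),4),np.round(T.max(0),4))
```

```text
[0.60103135 0.28181417 0.05120352]
scene 0.86 [394.9, 189.5, 27.7, 31.1] 0.06994670641128152 198 [0.5832 0.2621 0.058 ] [0.6179 0.302  0.0729]
scene 0.86 [394.9, 189.5, 27.7, 31.1] 0.06994670641128152 174 [0.5795 0.2552 0.032 ] [0.624  0.3058 0.0449]
top 0.68 [141.5, 134.5, 8.4, 3.8] 0.0706655733395738 13 [0.5801 0.2704 0.0583] [0.5854 0.2779 0.0722]
top 0.68 [141.5, 134.5, 8.4, 3.8] 0.0706655733395738 8 [0.5773 0.2707 0.0408] [0.5857 0.2829 0.0444]
```

View pics/z.png

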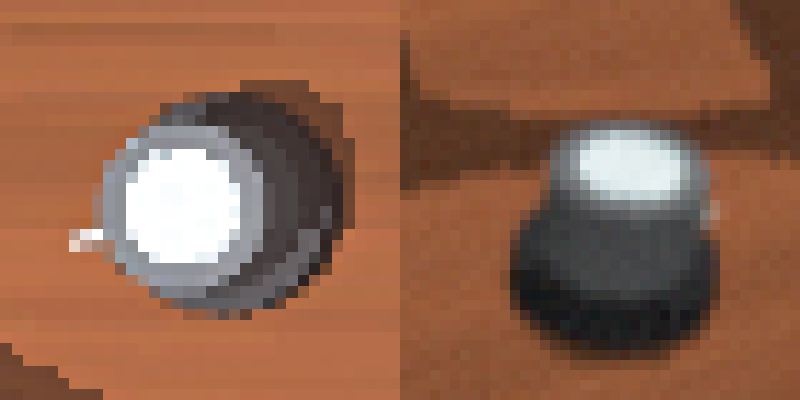

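Pin points to +y (left in the top view), so I bias 4 mm towards −y.

```bash
python3 -m pendant '{"twist":[[0,0,0],[0,0,0],[0,0,0],[0,0,0],[0,0,0],[0,0,0]],"delta_pos":[[2,-4,0],[2,-4,-10],[2,-4,-20],[2,-4,-24],[2,-4,-25],[2,-4,-25]],"gripper":[0.3,0.3,0.3,0.3,0.3,0.3]}'
```

```text
clock: 24.3
tool_pos: [0.6045, 0.2778, 0.0274]
ee_rot: [-0.0, 0.133, 0.991, -0.0]
force: [-0.3, 0.4, -0.8]
opening: 0.0382
grasp_force: 50.7
```

```bash
python3 -m pendant '{"twist":[[0,0,0],[0,0,0],[0,0,0],[0,0,0]],"delta_pos":[[0,0,-0.7],[0,0,-1.4],[0,0,-2],[0,0,-2]],"gripper":[0.3,0.3,0.3,0.3]}'
```

```text
clock: 24.7
tool_pos: [0.6048, 0.2779, 0.0261]
ee_rot: [0.0, 0.133, 0.991, 0.0]
force: [0.5, -0.0, -1.9]
opening: 0.0379
grasp_force: 50.7
```

```bash
python3 -m pendant '{"twist":[[0,0,0],[0,0,0],[0,0,0],[0,0,0]],"delta_pos":[[0,0,-0.7],[0,0,-1.4],[0,0,-1.4],[0,0,-1.4]],"gripper":[0.3,0.3,0.3,0.3]}'
```

```text
clock: 25.1
tool_pos: [0.6047, 0.2778, 0.0245]
ee_rot: [-0.0, 0.133, 0.991, -0.0]
force: [-0.2, 0.0, -1.9]
opening: 0.0377
grasp_force: 50.7
```

```bash
python3 -m pendant '{"twist":[[0,0,0],[0,0,0],[0,0,0],[0,0,0]],"delta_pos":[[0,0,-0.4],[0,0,-0.8],[0,0,-0.8],[0,0,-0.8]],"gripper":[0.3,0.3,0.3,0.3]}'
```

```text
clock: 25.5
tool_pos: [0.6048, 0.2779, 0.0241]
ee_rot: [0.0, 0.133, 0.991, 0.0]
force: [-1.3, -0.9, 0.4]
opening: 0.0383
grasp_force: 50.9
```

```bash
python3 -m pendant '{"twist":[[0,0,0],[0,0,0],[0,0,0]],"delta_pos":[[0,0,-0.5],[0,0,-0.5],[0,0,-0.5]],"gripper":[0.3,0.3,0.3]}'
```

```text
clock: 25.8
tool_pos: [0.6048, 0.2779, 0.024]
ee_rot: [0.0, 0.133, 0.991, 0.0]
force: [-3.1, -1.7, 4.7]
opening: 0.038
grasp_force: 51.2
```

```bash
python3 -m pendant '{"twist":[[0,0,0],[0,0,0],[0,0,0],[0,0,0],[0,0,0],[0,0,0],[0,0,0],[0,0,0]],"delta_pos":[[0,0,0],[0,0,0],[0,0,0],[0,0,0],[0,0,0],[0,0,25],[0,0,65],[0,0,100]],"gripper":[0.5,0.6,0.7,0.7,0.7,0.7,0.7,0.7]}'
python3 -m pendant '{"twist":[[0,0,0],[0,0,0],[0,0,0],[0,0,0],[0,0,0],[0,0,0],[0,0,0],[0,0,0]],"delta_pos":[[-250,50,50],[-250,50,50],[-250,50,50],[-250,50,50],[-250,50,50],[-250,50,50],[-250,50,50],[-250,50,50]],"gripper":[0.7,0.7,0.7,0.7,0.7,0.7,0.7,0.7]}'
python3 - <<'E'
from h import *
p,d=viewer.read_camera("scene"); cv2.imwrite("pics/s9.png",cv2.resize(p[160:372,100:460],(792,466),interpolation=2))
E
```

```text
clock: 26.6
tool_pos: [0.6045, 0.2778, 0.1243]
ee_rot: [-0.0, 0.133, 0.991, -0.0]
force: [0.2, 0.1, 0.1]
opening: 0.0599
grasp_force: 0.0
clock: 27.4
tool_pos: [0.3555, 0.3277, 0.1731]
ee_rot: [0.0, 0.133, 0.991, -0.0]
force: [-0.1, -0.2, -0.4]
opening: 0.0598
grasp_force: 0.0
```

View pics/s9.png

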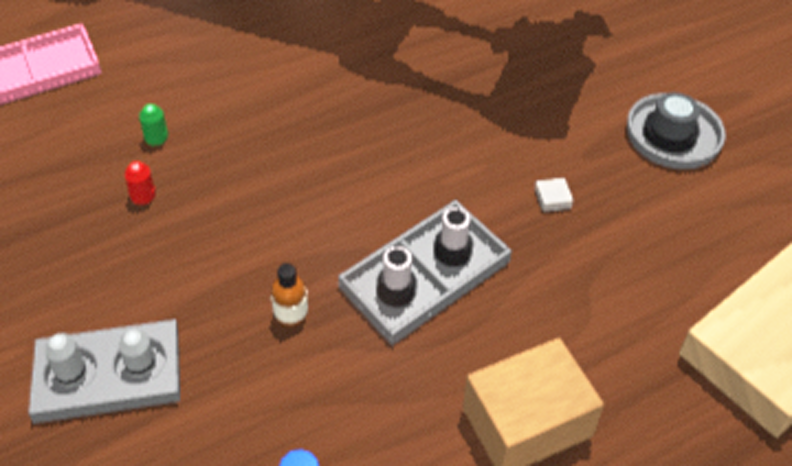

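All five parts stand upright in their places: eyepieces at (397,278) and (455,238), objectives at (67,360) and (136,353), condenser at (676,125). The bottle at (290,295) is untouched.

```bash
python3 -c "
from station import ticket; print(ticket.hand_in())"
```

```text
the job is handed in; nothing more can be done
None
```

I handed the job in at about 27 s: in the last picture both eyepieces, both objectives and the condenser stand upright in their places, and the oil bottle is where it was.

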